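Set a nested lid pair on the laundry tablet tin, then lift off only the outer lid

TASK

Pick up the nested lids by the inner lid's post, so the outer lid rides along on the inner one, and lower them squarely onto the tablet tin; the outer lid stops on the tin's rim, but keep lowering gently until you feel the inner lid sit down on the tablets, whose level is not known, and only then let go of the post. Then take the outer lid alone by its collar, lift it straight up until it is wholly clear of the post's top, and finish still holding it there, level over the tin, with the inner lid left undisturbed on the tablets. Do not drop or force the inner lid, and leave everything else on the table alone.

Things in the scene. Friction and masses are not known exactly. Their poses are not given: they have to be found in the camera images.
- tin: Open plain-metal tin, fixed. Outside 128 mm, bore 122 mm, rim 100 mm above its origin (centre of the underside). Holds a flat bed of white laundry tablets, firm; the bed's top is somewhere 9 to 21 mm below the rim, different each time. Pressing it over 40 N is forcing.
- outer_lid: Loose metal lid, 144 mm across, about 0.2 kg. Origin: on its axis at the skirt's lower edge, z up. Skirt z 0-8 mm, inside 138 mm; plate z 8-12 mm with a 40 mm bore; round the bore a collar to grip, 48 mm outside, z 12-26 mm. At the start it stands on its skirt on the table. On the tin the plate lies on the rim (origin 8 mm below the rim), skirt outside, 4 mm play.
- inner_lid: Loose metal disc 112 x 5 mm, about 0.15 kg, under the outer lid, same axis. Origin: centre of underside, z up. Boss 36 mm across to z 10 mm; post up through the collar: 14 mm stem to z 38, round grip 24 mm across, z 38-70 mm. Lifted by it, it carries the outer lid (origin 3 mm lower). In the tin it sinks 4-16 mm on after the outer lid stops: keep fingertips above z 45 mm, clear of the collar.
- reel: Bystander, leave it alone: empty wooden thread reel standing between the tin and the lids, 38 mm across, 40 high, loose.
- cup: Bystander, leave it alone: white plastic measuring cup, 68 mm across, 70 high, loose.
- detergent: Bystander, leave it alone: blue plastic bottle, 72 mm across, 210 high, loose.
- spray: Bystander, leave it alone: white spray can, 54 mm across, 170 high, loose.
- jar: Bystander, leave it alone: closed glass jar, 76 mm across, 90 high, loose.
- brush: Bystander, leave it alone: hand brush lying on the table, origin at its underside, loose.
- tape: Bystander, leave it alone: grey tape-measure case, 60 x 55 x 30 mm, loose.
Things that resemble listed ones, but are neither listed nor needed, are in the scene too. Several things have the shape of the outer_lid; the one meant has the colours described above. Leave any orange look-alike of the inner_lid alone.

How it is judged (in metres and radians):
On the way, in this order (a step that is already met when the one before it is completed fails the run):
1. The nested pair is held above the tin by the inner lid's post, the outer lid riding on the inner one (horizontal distance between inner_lid and tin below 0.03 m and z of inner_lid in the frame of tin above 0.1 m and contact force between the fingers and inner_lid above 1 N and contact force between outer_lid and inner_lid above 0.3 N and horizontal distance between outer_lid and inner_lid below 0.008 m), for 0.1 s.
2. Still held by the post, the inner lid sits on the tablets and the outer lid lies on the rim (horizontal distance between inner_lid and tin below 0.007 m and z of inner_lid in the frame of tin between 0.07 and 0.0945 m and angle between inner_lid's own z axis and vertical below 0.08 rad and contact force between the fingers and inner_lid above 0.5 N and contact force between each of inner_lid, outer_lid and tin above 0.3 N and linear speed of inner_lid below 0.01 m/s), for 0.1 s.
At the end, for the whole second after the job is handed in: Outer lid held still by the fingers over the tin (within 60 mm), level to 0.2 rad, skirt above the post's top (70 mm over the inner lid's underside), touching neither tin nor inner lid; inner lid level (0.08 rad), still, on the tablets within 7 mm of the tin's axis, fingers off it (horizontal distance between inner_lid and tin below 0.007 m and z of inner_lid in the frame of tin between 0.07 and 0.0945 m and angle between inner_lid's own z axis and vertical below 0.08 rad and contact force between inner_lid and tin above 0.3 N and linear speed of inner_lid below 0.02 m/s and contact force between the fingers and inner_lid below 0.1 N and z of outer_lid in the frame of inner_lid above 0.07 m and horizontal distance between outer_lid and tin below 0.06 m and angle between outer_lid's own z axis and vertical below 0.2 rad and contact force between the fingers and outer_lid above 1 N and contact force between outer_lid and inner_lid below 0.05 N and contact force between outer_lid and tin below 0.05 N and linear speed of outer_lid below 0.03 m/s); the arm keeps its last pose, push and grip.
It fails at once if The inner lid is forced into the tin with more than 40 N (contact force between inner_lid and tin above 40 N).
It fails at once if The inner lid is dropped (contact force between the fingers and inner_lid below 0.05 N and linear speed of inner_lid above 0.2 m/s).
It fails at once if The inner lid is tipped or comes up out of the tin with the outer lid (contact force between the fingers and outer_lid above 1 N and horizontal distance between inner_lid and tin below 0.05 m and (angle between inner_lid's own z axis and vertical above 0.12 rad or z of inner_lid in the frame of tin above 0.097 m)).
It fails at once if A bystander is pushed about or knocked over (distance of any of reel, cup, detergent, spray, jar, brush, tape from where it was at the start of the episode above 0.03 m or angle between any of reel, cup, detergent, spray, jar, tape's own z axis and vertical above 0.4 rad).
It also fails if it takes over 64 s, if anything falls off the work surface, if the arm or the gripper's body presses on something with over 40 N, if the wrist force passes 120 N, or if a joint passes its speed limit or range.

ROBOT

A 6-joint arm with a two-finger parallel gripper is mounted at the origin on the work surface. World frame = base frame: x ahead of the robot, y to its left, z up, the work surface at z = 0. Lengths are in m, angles in degrees, forces in N, time in s.
With the tool pointing down it reaches from about 0.4 to 0.825 m from the base axis. Payload 7 kg.
Tool frame: the origin (TCP) lies on the centre line of the jaws, within the pads' length; the fingertips stand 19 mm ahead of it and the grasp point (between the pads) is the TCP (r.tip_extent is the distance from the TCP to the fingertips, in m); z points along the fingers, y is the line along which they close (so a half turn about z gives the same grasp; the last joint's range is limited). The gripper opens to 88 mm and grips with 3 to 60 N. Pads are 19 mm wide; open, the fingers measure 130 mm over their backs; the gripper's body (78 mm by 193 mm) begins 47 mm behind the grasp point.
Start: joints at [87.153, 20.546, 0.682, 0, -70.136, -16.507], TCP at [0.224, 0.637, 0.246] pointing down, gripper open.
Joint ranges: [-176.03, 176.03], [-82.01, 121.73], [-58.28, 71.71], [-173.87, 95.51], [-174.79, -0.11], [-173.66, 173.66]. Speed limits (degrees/s): [136.94, 136.94, 172.46, 180, 180, 180].

INTERFACE

Orientations are given as [roll, pitch, yaw] about the fixed x, y, z axes, in that order (R = Rz(yaw) Ry(pitch) Rx(roll)).
In Python, from plant import r gives the robot as it stands. The module is installed in compiled form; this text tells all that it offers.
- The arm moves only by the tool jog_arm, never from a script. Its argument "deltas" is a list that holds one entry, the list of rows, each a list of 5 numbers: the opening, from -1 (shut) to 1 (fully open), then the shift along the world's x, y, z in cm, then the turn about the world's z in rad. In form: [[[claw, dx, dy, dz, turn], ...]]. A call has 1 to 8 rows; each row shifts and turns the commanded pose from where the row before left it; what a row does not reach is not made up. A row lasts 1/8 s, in which the tool goes at most 62.5 mm and 10.7 degrees, less where a joint would pass 70% of its speed; a pose out of reach is approached as far as the arm can. A call with a gripper value outside its range is refused whole. The fingers move at their own pace and stop on an object; "force" is the grip in N (left out, the last holds). Time passes only in rows, so rows that do not move let the fingers close. It gives the time, the measured TCP pose, the force, the opening and the grip force at its end, in the units of the state.
- r.get_state(): the state, without advancing time (a new reading comes with each control period).
- r.capture(name): name is "scene" or "side" or "wrist"; returns the picture (480x640x3 uint8, blue, green, red); there is no depth.
- r.camera_info(name): a dict with "fx", "fy", "cx", "cy" (pixels), "view" (4x4, takes a point from world to camera coordinates). Camera axes: x right, y up, looking along -z (the intrinsics and any distortion apply to the point x, -y, -z); pixel columns grow to the right and rows downward; lengths in m; the calibration is good to about 2 mm. The wrist camera is an equidistant fisheye: a pixel r from the principal point sees the ray r / f radians off the axis. A picture is of the moment at which its call begins: read the wrist's pose just before it. camera_info takes no time and is no camera call; for the wrist camera it gives the pose at the moment of the call.
- r.close_job(): hands the job in; it is judged then, once.
The state is a dict: "time_s": time; "joints": joint angles; "qd": joint speeds; "joint_torque": joint torques, N m; "tcp_pos": TCP position; "eef_rot": TCP orientation; "contact_force": force on the tool from outside, world axes, zero at the start; "moment": the same for the moment, N m; "gripper_width": finger opening in m; "gripper_force": force on a finger pad.
Only numpy, scipy, OpenCV 4.12 (cv2) and the standard library are available. Lean on these libraries where they do the work, as an engineer would, in place of code of your own. Each camera call takes 0.05 s, during which the arm holds its last target. There are 200 camera calls.

## Working session

There is one attempt and no reset: what is moved stays moved. The work goes in short steps, Python scripts to look and compute and a tool call to move; the robot and the scene stay as the last step left them, time stands still between calls to the robot, and variables do not carry over. Pictures are saved under pics/ and viewed, at most 10 in all, crops included, and the job is handed in when it is done.

Besides the shell and the picture viewer there is one more tool, called after "Call:" by a JSON object that holds its "op" and its "data", one argument or row to a line. jog_arm: Moves the arm, as the interface text tells. Its arguments: {"type":"object","properties":{"deltas":{"type":"array"},"force":{"type":"number"}},"required":["deltas"]}

```bash
mkdir -p pics
python3 - <<'E'
from plant import r
import cv2,json
for n in ("scene","side"):
    cv2.imwrite(f"pics/{n}0.png",r.capture(n))
import numpy as np
np.set_printoptions(precision=3,suppress=True)
for n in ("scene","side","wrist"):
    i=r.camera_info(n); print(n,{k:(v if k!='view' else np.array(v)) for k,v in i.items()})
print(r.get_state())
E
```

```text
scene {'fx': 491.18542424620074, 'fy': 491.18542424620074, 'cx': 317.5943510225653, 'cy': 240.41836125081804, 'view': array([[ 0.811,  0.585, -0.001, -0.469],
       [-0.435,  0.605,  0.666,  0.182],
       [ 0.391, -0.54 ,  0.746, -1.184],
       [ 0.   ,  0.   ,  0.   ,  1.   ]])}
side {'fx': 546.9932554941541, 'fy': 546.9932554941541, 'cx': 316.3604940149412, 'cy': 232.90187105830418, 'view': array([[ 0.97 , -0.244,  0.026, -0.521],
       [ 0.1  ,  0.49 ,  0.866, -0.115],
       [-0.224, -0.837,  0.5  , -1.158],
       [ 0.   ,  0.   ,  0.   ,  1.   ]])}
wrist {'fx': 371.64829954431775, 'fy': 371.64829954431775, 'cx': 320.6678851961238, 'cy': 237.00583932008666, 'view': array([[-0.332, -0.943, -0.   ,  0.675],
       [ 0.908, -0.32 , -0.269,  0.035],
       [ 0.254, -0.09 ,  0.963, -0.388],
       [ 0.   ,  0.   ,  0.   ,  1.   ]])}
{'time_s': 0.1, 'joints': array([ 87.152,  20.591,   0.636,  -0.018, -70.137, -16.506]), 'qd': array([ 0.045, -0.041,  0.058,  0.044,  0.068, -0.005]), 'joint_torque': array([ -0.002, -58.416,  29.375,   7.015,   0.01 ,  -0.   ]), 'tcp_pos': array([0.224, 0.636, 0.245]), 'eef_rot': array([179.907,  -0.01 , -19.361]), 'contact_force': array([-0.213,  0.034, -0.112]), 'moment': array([ 0.015,  0.026, -0.048]), 'gripper_force': 0.0, 'gripper_width': 0.08743987080946251}
```

View pics/scene0.png

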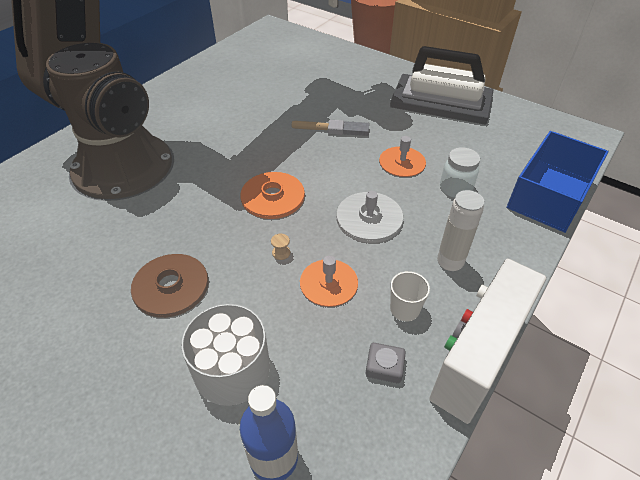

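View pics/side0.png

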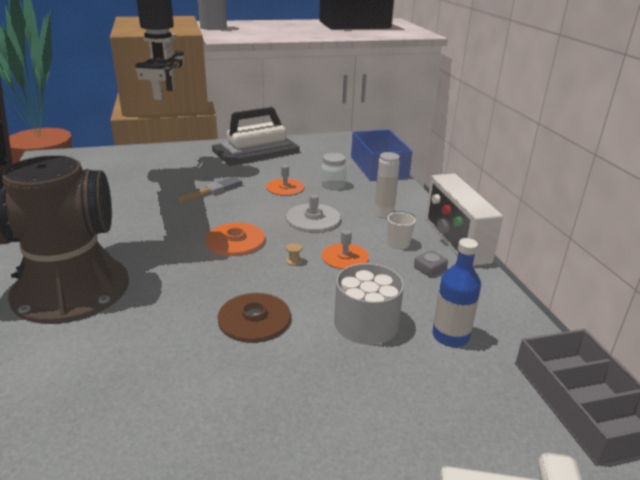

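Scene view: the silver nested pair is at (370,215), with its post top at (372,196). The look-alikes are the orange outer lid (272,193), brown outer lid (170,284) and orange inner lids (329,282) and (403,160). The tin is at (225,345), the reel at (281,246) and the cup at (408,296). In the side view the pair is at (314,217), with the orange disc beside it at (345,256). I choose the silver pair and check it in an enlarged crop.

Run:
```python
import cv2,numpy as np
a=cv2.imread("pics/scene0.png");b=cv2.imread("pics/side0.png")
R=lambda im,x,y,w,h:cv2.resize(im[y:y+h,x:x+w],(400,300),interpolation=cv2.INTER_CUBIC)
o=np.vstack([np.hstack([R(a,320,177,100,75),R(a,172,298,108,81)]),np.hstack([R(b,270,185,80,60),R(b,325,260,88,66)])])
cv2.imwrite("pics/crop0.png",o)
```

```text
(no output)
```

View pics/crop0.png

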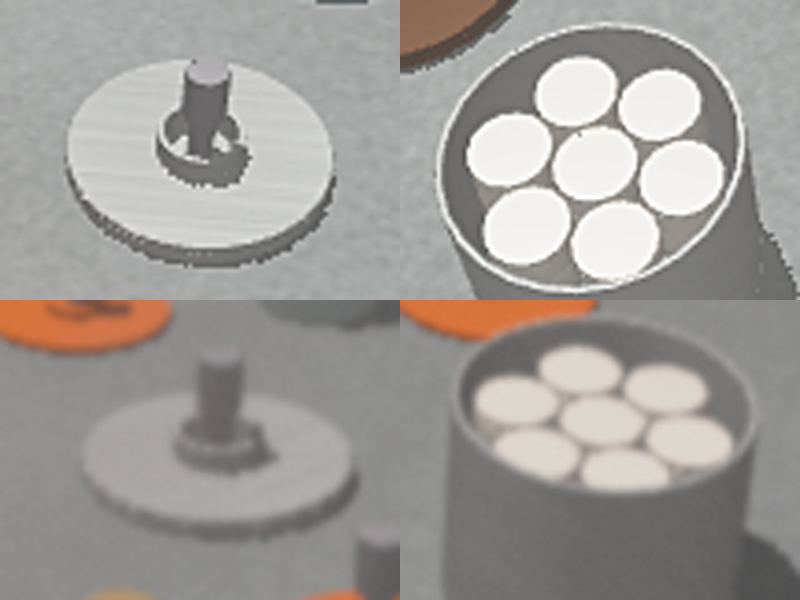

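Crop: the silver disc, collar and grey post are confirmed. Top left shows the post top at about (208,70) in the crop, which is scene (372,194.5). The tin rim and tablets are also clear. Next I fit the circles in both views.

```bash
cat > h.py <<'E'
import numpy as np, cv2
from scipy.optimize import least_squares
from plant import r
np.set_printoptions(precision=4,suppress=True)
INFO={n:r.camera_info(n) for n in("scene","side")}
def ray(n,p,info=None):
    i=info or INFO[n]; V=np.array(i["view"]); x,y=(p[0]-i["cx"])/i["fx"],(p[1]-i["cy"])/i["fy"]
    if n=="wrist":
        t=np.hypot(x,y); s=np.sin(t)/t if t>1e-9 else 1; d=np.array([x*s,-y*s,-np.cos(t)])
    else: d=np.array([x,-y,-1.])
    R=V[:3,:3]; d=R.T@d; return -R.T@V[:3,3], d/np.linalg.norm(d)
def tri(rays):
    A=sum(np.eye(3)-np.outer(d,d) for c,d in rays); b=sum((np.eye(3)-np.outer(d,d))@c for c,d in rays)
    X=np.linalg.solve(A,b); return X,[np.linalg.norm(np.cross(X-c,d)) for c,d in rays]
def circ(rays,R,x0,fixz=None):
    def f(p):
        z=p[2] if fixz is None else fixz
        return [np.linalg.norm((c+d*(z-c[2])/d[2])[:2]-p[:2])-R for c,d in rays]
    s=least_squares(f,x0 if fixz is None else x0[:2]); return s.x, np.abs(s.fun).max()
E
python3 - <<'E'
from h import *
def P(n,pts,ox,oy,x0,y0,s): return [ray(n,(x0+(u-ox+.5)/s-.5,y0+(v-oy+.5)/s-.5)) for u,v in pts]
pa=P("scene",[(208,70)],0,0,320,177,4)+P("side",[(222,355)],0,300,270,185,5)
print("post top",tri(pa))
la=P("scene",[(66,150),(333,160),(200,58),(200,248)],0,0,320,177,4); lb=P("side",[(82,460),(353,463),(218,391),(218,525)],0,300,270,185,5)
ta=P("scene",[(438,185),(746,140),(590,24),(590,292)],400,0,172,298,3.7037); tb=P("side",[(455,405),(757,415),(605,316),(610,492)],400,300,325,260,4.5455)
for nm,a,b,R,z in(("lid",la,lb,.072,.012),("tin",ta,tb,.064,.1)):
    print(nm,circ(a+b,R,[.6,.1,z]),circ(a,R,[.6,.1,z],z),circ(b,R,[.6,.1,z],z))
# others
for nm,p,q in(("reel top",(280,239),(294,248)),("cup top",(409,283),(401,219)),("or disc post",(330,262),(347,235)),("deterg cap",(262,392),(467,246)),("spray top",(468,199),(389,157)),("jar top",(463,156),(333,159)),("post2",(406,141),(286,168)),("tape",(387,352),(432,257))):
    print(nm,*tri([ray("scene",p),ray("side",q)]))
E
```

```text
post top (array([0.5774, 0.1923, 0.0701]), [np.float64(0.0010145338025096136), np.float64(0.0010145338025095542)])
lid (array([0.5762, 0.1945, 0.0102]), np.float64(0.00375758828702516)) (array([0.576 , 0.1942]), np.float64(0.0005221605808259505)) (array([0.5764, 0.1899]), np.float64(0.0025078671346706743))
tin (array([ 0.5773, -0.2436,  0.0991]), np.float64(0.0016326529064684611)) (array([ 0.5773, -0.2437]), np.float64(0.0007922901063744103)) (array([ 0.5773, -0.245 ]), np.float64(0.0012584696061169603))
reel top [0.4837 0.0055 0.0372] [np.float64(0.0028292435998011753), np.float64(0.0028292435998012247)]
cup top [0.752  0.0333 0.07  ] [np.float64(0.003956207434179469), np.float64(0.0039562074341793485)]
or disc post [ 0.6075 -0.0003  0.0601] [np.float64(0.0024959396323135778), np.float64(0.002495939632313695)]
deterg cap [ 0.7223 -0.3109  0.2033] [np.float64(0.004711277726067732), np.float64(0.004711277726067521)]
spray top [0.7703 0.1849 0.1667] [np.float64(0.0023631252228605935), np.float64(0.0023631252228605926)]
jar top [0.6836 0.3967 0.0831] [np.float64(0.0034622499944647533), np.float64(0.003462249994464733)]
post2 [0.5447 0.3984 0.0635] [np.float64(0.001862729428147375), np.float64(0.001862729428147559)]
tape [ 0.7826 -0.0863  0.0328] [np.float64(0.005089974968582746), np.float64(0.005089974968582907)]
```

Measured positions (x, y, m): post top (0.577, 0.193) at z 0.070, which matches the text. The tin is at (0.577, -0.244) with its rim at 0.099. The orange disc's post stands at (0.608, 0.0), so the carry has to go above it. Now I move over the pair at the current height.

Call:
{"op": "jog_arm", "data": {
  "deltas": [
    [[1,2.9,-3.7,0,0],[1,2.9,-3.7,0,0],[1,2.9,-3.7,0,0],[1,2.9,-3.7,0,0],[1,2.9,-3.7,0,0],[1,2.9,-3.7,0,0],[1,2.9,-3.7,0,0],[1,2.9,-3.7,0,0]]
  ]
}}

```text
time_s: 1.1
tcp_pos: [0.4563, 0.3394, 0.2454]
eef_rot: [180.0, 0.0, -19.3]
contact_force: [0.7, 0.3, -0.0]
gripper_width: 0.088
gripper_force: 0.0
```

Call:
{"op": "jog_arm", "data": {
  "deltas": [
    [[1,2.9,-3.7,0,0],[1,2.9,-3.7,0,0],[1,2.9,-3.7,0,0],[1,0,0,0,0],[1,0,0,0,0],[1,0,0,0,0]]
  ]
}}

```text
time_s: 1.85
tcp_pos: [0.5422, 0.2305, 0.2455]
eef_rot: [180.0, 0.0, -19.3]
contact_force: [0.0, -0.1, 0.5]
gripper_width: 0.0878
gripper_force: 0.0
```

Run:
```python
from h import *
import pickle
i=r.camera_info("wrist"); s=r.get_state(); im=r.capture("wrist"); cv2.imwrite("pics/w1.png",im)
pickle.dump((i,s),open("w1.pkl","wb")); print(s["tcp_pos"],s["eef_rot"],s["joints"])
```

```text
[0.5422 0.2305 0.2455] [179.9966   0.0093 -19.295 ] [ 42.0265  12.5348 -10.5148  -0.0072 -66.9578  28.6812]
```

View pics/w1.png

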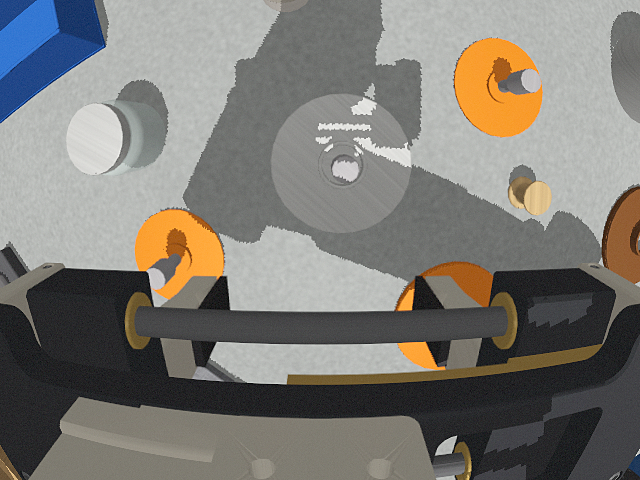

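Wrist view: the silver lid's edges are at columns 271 to 411 and rows 94 to 234, and the post top is near (345,168). I will look at the tin the same way before grasping.

Call:
{"op": "jog_arm", "data": {
  "deltas": [
    [[1,0,-5.0,0.5,0],[1,0,-5.0,0.5,0],[1,0,-5.0,0.5,0],[1,0,-5.0,0.5,0],[1,0,-5.0,0.5,0],[1,0,-5.0,0.5,0],[1,0,-5.0,0,0],[1,0,-4.0,0,0]]
  ]
}}

```text
time_s: 2.9
tcp_pos: [0.5426, -0.161, 0.2759]
eef_rot: [-180.0, -0.0, -19.3]
contact_force: [0.6, 0.5, -0.3]
gripper_width: 0.0879
gripper_force: 0.0
```

Call:
{"op": "jog_arm", "data": {
  "deltas": [
    [[1,0,0,0,0],[1,0,0,0,0],[1,0,0,0,0]]
  ]
}}

```text
time_s: 3.28
tcp_pos: [0.5429, -0.159, 0.2757]
eef_rot: [-180.0, -0.0, -19.3]
contact_force: [-0.4, 0.6, 0.0]
gripper_width: 0.0876
gripper_force: 0.0
```

Run:
```python
from h import *
import pickle
i=r.camera_info("wrist"); s=r.get_state(); im=r.capture("wrist"); cv2.imwrite("pics/w2.png",im)
pickle.dump((i,s),open("w2.pkl","wb")); print(s["tcp_pos"],s["eef_rot"],s["joints"])
a=cv2.imread("pics/w1.png")
# stitched: lid crop x3 on left, tin view on right
L=cv2.resize(a[80:250,260:425],None,fx=2.4,fy=2.4,interpolation=cv2.INTER_CUBIC)
R=cv2.resize(im[0:400,100:500],(400,400))
o=np.zeros((410,800,3),np.uint8); o[:L.shape[0],:L.shape[1]]=L[:,:396]; o[:400,400:]=R
cv2.imwrite("pics/c2.png",o)
```

```text
[ 0.5429 -0.159   0.2757] [-179.9907   -0.0091  -19.2599] [  3.493    9.2049 -10.7115  -0.0053 -70.0716  67.249 ]
```

View pics/c2.png

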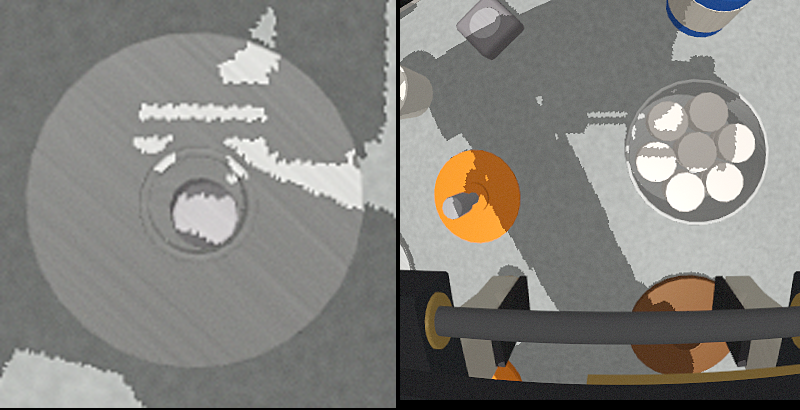

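Lid crop: edges at 27 to 362 and 33 to 367, post top near (205,213). Tin rim in the right-hand image: left 626, right 767, top 80, bottom 224. Computing both.

Run:
```python
from h import *
import pickle
i1,s1=pickle.load(open("w1.pkl","rb")); i2,s2=pickle.load(open("w2.pkl","rb"))
L=[ray("wrist",(260+(u+.5)/2.4-.5,80+(v+.5)/2.4-.5),i1) for u,v in[(27,200),(362,200),(194,33),(194,367),(205,213)]]
print("lid",circ(L[:4],.072,[.57,.19,.012],.012), circ(L[:4],.072,[.57,.19,.012]))
c,d=L[4]; print("post@.07",c+d*(.07-c[2])/d[2])
T=[ray("wrist",(u-300,v),i2) for u,v in[(626,152),(767,152),(697,80),(697,224)]]
print("tin",circ(T,.064,[.57,-.24,.1],.1),circ(T,.064,[.57,-.24,.1]))
print("post tri", tri([L[4],ray("scene",(320+208.5/4-.5,177+70.5/4-.5))]))
# wrist tool calibration: cam pos relative to tcp
for i,s in((i1,s1),(i2,s2)): print(ray("wrist",(320,240),i)[0]-s["tcp_pos"])
```

```text
lid (array([0.5761, 0.1973]), np.float64(0.0013438810283915026)) (array([0.5756, 0.1972, 0.0059]), np.float64(0.0001732600020200592))
post@.07 [0.5768 0.1971 0.07  ]
tin (array([ 0.5759, -0.2408]), np.float64(0.0015741971451834202)) (array([ 0.5751, -0.2422,  0.0928]), np.float64(0.0001247807495738662))
post tri (array([0.5758, 0.1967, 0.0671]), [np.float64(0.0007874141570527308), np.float64(0.0007874141570527807)])
[ 0.0675 -0.0237  0.1388]
[ 0.0675 -0.0236  0.1388]
```

The views agree to about 3 mm. The pair is at about (0.5765, 0.195) and the tin at about (0.5765, -0.243), a shift of -0.4375 in y. I return above the post, stop with the fingertips just above it, and check the centring.

Call:
{"op": "jog_arm", "data": {
  "deltas": [
    [[1,0.4,4.4,0,0],[1,0.4,4.4,0,0],[1,0.4,4.4,0,0],[1,0.4,4.4,0,0],[1,0.4,4.4,0,0],[1,0.4,4.4,0,0],[1,0.5,4.5,0,0],[1,0.5,4.5,0,0]]
  ]
}}

```text
time_s: 4.32
tcp_pos: [0.5763, 0.1963, 0.2758]
eef_rot: [-180.0, -0.0, -19.3]
contact_force: [1.1, -1.2, 0.3]
gripper_width: 0.0876
gripper_force: 0.0
```

Call:
{"op": "jog_arm", "data": {
  "deltas": [
    [[1,0,0,-3,0],[1,0,0,-3,0],[1,0,0,-3,0],[1,0,0,-3,0],[1,0,0,-3,0],[1,0,0,-2.5,0],[1,0,0,0,0],[1,0,0,0,0]]
  ]
}}

```text
time_s: 5.32
tcp_pos: [0.5772, 0.1946, 0.1016]
eef_rot: [-180.0, -0.1, -19.3]
contact_force: [0.1, -0.3, 0.9]
gripper_width: 0.0874
gripper_force: 0.0
```

Run:
```python
from h import *
import pickle
i=r.camera_info("wrist"); s=r.get_state(); im=r.capture("wrist"); cv2.imwrite("pics/w3.png",im)
pickle.dump((i,s),open("w3.pkl","wb")); print(s["tcp_pos"],s["eef_rot"],s["joints"])
cv2.imwrite("pics/c3.png",cv2.resize(im[180:420,140:460],(800,600),interpolation=cv2.INTER_CUBIC))
```

```text
[0.5772 0.1946 0.1016] [-179.9557   -0.0558  -19.2916] [ 37.0035  21.6457 -18.2536   0.0285 -50.0329  33.6866]
```

View pics/c3.png

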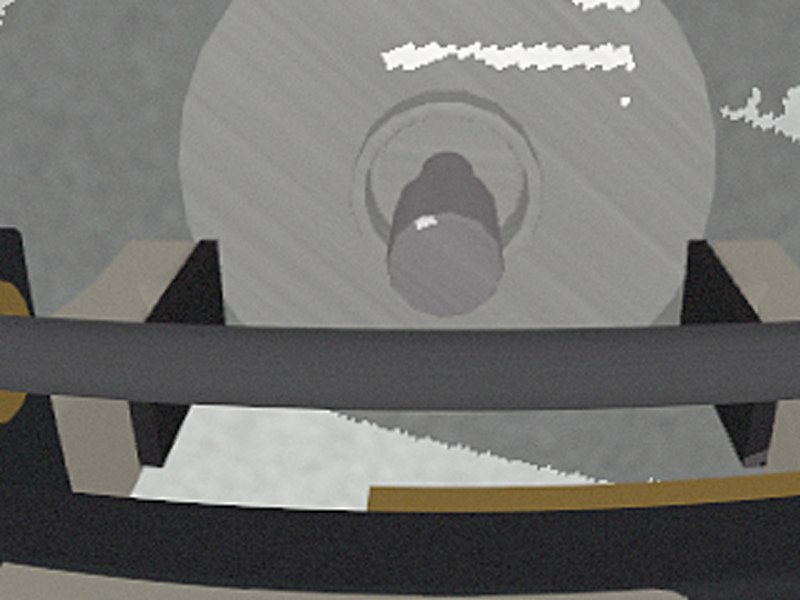

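Crop: the post top is at (446,264) and the fingertip inner faces are at columns 222 and 687, midpoint 454.5. The post is therefore about 1.7 mm toward +y of the jaw centre. I check this ray numerically.

Run:
```python
from h import *
import pickle
i,s=pickle.load(open("w3.pkl","rb"))
for nm,u,v,z in(("post",446,264,.07),("tipmid",454.5,241,.0826)):
    c,d=ray("wrist",(140+(u+.5)/2.5-.5,180+(v+.5)/2.5-.5),i); print(nm,c+d*(z-c[2])/d[2]-s["tcp_pos"],c+d*(z-c[2])/d[2])
i1,_=pickle.load(open("w1.pkl","rb"))
print(tri([ray("wrist",(140+446.5/2.5-.5,180+264.5/2.5-.5),i),ray("wrist",(260+205.5/2.4-.5,80+213.5/2.4-.5),i1)]))
```

```text
post [-0.0004  0.0019 -0.0316] [0.5767 0.1965 0.07  ]
tipmid [ 0.0084 -0.003  -0.019 ] [0.5855 0.1916 0.0826]
(array([0.5766, 0.1968, 0.0694]), [np.float64(0.0002670561229061395), np.float64(0.00026705612290593326)])
```

The wrist calibration checks out against the fingertips, so the post is at (0.5767, 0.1966) with its top at 0.069. I descend and grip.

Call:
{"op": "jog_arm", "data": {
  "deltas": [
    [[1,0,0.2,0,0],[1,0,0,-1,0],[1,0,0,-1,0],[1,0,0,-1,0],[1,0,0,-0.4,0],[1,0,0,0,0],[-0.3,0,0,0,0],[-0.5,0,0,0,0]]
  ],
  "force": 20
}}

```text
time_s: 6.38
tcp_pos: [0.5769, 0.196, 0.0669]
eef_rot: [-180.0, -0.0, -19.3]
contact_force: [-0.8, 0.2, 0.1]
gripper_width: 0.0731
gripper_force: 0.0
```

Call:
{"op": "jog_arm", "data": {
  "deltas": [
    [[-1,0,0,0,0],[-1,0,0,0,0],[-1,0,0,0,0],[-1,0,0,0,0],[-1,0,0,0,0]]
  ],
  "force": 20
}}

```text
time_s: 7.0
tcp_pos: [0.5768, 0.1959, 0.0666]
eef_rot: [-180.0, -0.0, -19.4]
contact_force: [0.7, 1.1, -0.8]
gripper_width: 0.0234
gripper_force: 20.5
```

Gripped at 23.4 mm (24 mm expected). Lifting gently.

Call:
{"op": "jog_arm", "data": {
  "deltas": [
    [[-1,0,0,0.3,0],[-1,0,0,0.7,0],[-1,0,0,1.5,0],[-1,0,0,2.5,0],[-1,0,0,3,0],[-1,0,0,3,0],[-1,0,0,2,0],[-1,0,0,1,0]]
  ]
}}

```text
time_s: 8.0
tcp_pos: [0.577, 0.196, 0.2087]
eef_rot: [-179.9, -0.1, -19.4]
contact_force: [0.5, 0.6, -2.8]
gripper_width: 0.0231
gripper_force: 20.0
```

Call:
{"op": "jog_arm", "data": {
  "deltas": [
    [[-1,0,0,0,0],[-1,0,0,0,0]]
  ]
}}

```text
time_s: 8.25
tcp_pos: [0.5761, 0.1956, 0.2056]
eef_rot: [179.9, 0.1, -19.4]
contact_force: [-0.4, 0.2, -3.2]
gripper_width: 0.0235
gripper_force: 20.0
```

The force reads -3.2 N, so both lids are carried. Moving over to the tin.

Call:
{"op": "jog_arm", "data": {
  "deltas": [
    [[-1,0,-1,0,0],[-1,0,-2.5,0,0],[-1,0,-3.5,0,0],[-1,0,-4,0,0],[-1,0,-4,0,0],[-1,0,-4,0,0],[-1,0,-4,0,0],[-1,0,-4,0,0]]
  ]
}}

```text
time_s: 9.25
tcp_pos: [0.5758, -0.0768, 0.2064]
eef_rot: [180.0, 0.0, -19.4]
contact_force: [0.9, -0.0, -4.0]
gripper_width: 0.0235
gripper_force: 20.0
```

Call:
{"op": "jog_arm", "data": {
  "deltas": [
    [[-1,0,-4,0,0],[-1,0,-4,0,0],[-1,0,-3.5,0,0],[-1,0,-2.5,0,0],[-1,0,-1.7,0,0],[-1,0,-1,0,0],[-1,0,0,0,0],[-1,0,0,0,0]]
  ]
}}

```text
time_s: 10.25
tcp_pos: [0.5767, -0.2406, 0.2065]
eef_rot: [-180.0, 0.0, -19.3]
contact_force: [0.4, 0.4, -3.5]
gripper_width: 0.0235
gripper_force: 20.0
```

Run:
```python
from h import *
s=r.get_state(); print(s["tcp_pos"],s["eef_rot"],s["contact_force"])
a=r.capture("scene"); b=r.capture("side"); cv2.imwrite("pics/s4a.png",a); cv2.imwrite("pics/s4b.png",b)
R=lambda im,x,y,w,h:cv2.resize(im[y:y+h,x:x+w],(400,500),interpolation=cv2.INTER_CUBIC)
cv2.imwrite("pics/c4.png",np.hstack([R(a,150,230,160,200),R(b,290,180,144,180)]))
```

```text
[ 0.5767 -0.2406  0.2065] [-179.9908    0.0038  -19.32  ] [ 0.4413  0.4443 -3.5203]
```

View pics/c4.png

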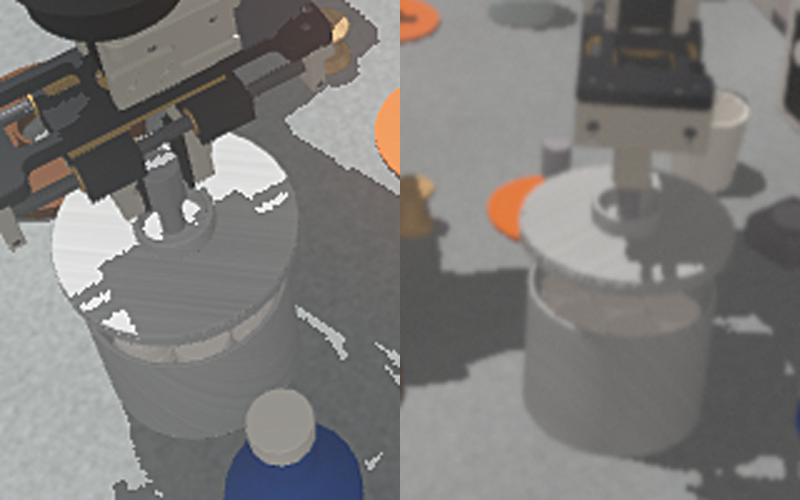

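Crop: the pair hangs level over the tin with the outer lid riding on the inner. In the scene half, the plate edge runs through (52,245), (298,215) and (185,343). In the side half, it runs from 521 to 735. I compare it with the tin fits from the same cameras.

Run:
```python
from h import *
def P(n,pts,ox,x0,y0,s): return [ray(n,(x0+(u-ox+.5)/s-.5,y0+(v+.5)/s-.5)) for u,v in pts]
A=P("scene",[(52,245),(298,215),(185,343),(250,141)],0,150,230,2.5); B=P("side",[(521,212),(735,235),(625,281),(630,165)],400,290,180,500/180)
for z in(.145,.149):print(z,circ(A,.072,[.57,-.24,.1],z),circ(B,.072,[.57,-.24,.1],z))
```

```text
0.145 (array([ 0.5782, -0.2418]), np.float64(0.002114997602758642)) (array([ 0.5806, -0.2363]), np.float64(0.0004635601012645124))
0.149 (array([ 0.5802, -0.2433]), np.float64(0.0016441746339741076)) (array([ 0.5782, -0.2422]), np.float64(0.0009853457135781118))
```

Both methods say to shift by -1 mm in x and y. I correct that and lower to just above rim contact.

Call:
{"op": "jog_arm", "data": {
  "deltas": [
    [[-1,-0.1,-0.1,0,0],[-1,0,0,-0.8,0],[-1,0,0,-1,0],[-1,0,0,-1,0],[-1,0,0,-0.6,0],[-1,0,0,-0.3,0],[-1,0,0,-0.2,0],[-1,0,0,0,0]]
  ]
}}

```text
time_s: 11.35
tcp_pos: [0.5758, -0.2422, 0.1676]
eef_rot: [180.0, -0.0, -19.4]
contact_force: [-0.8, -0.6, -3.5]
gripper_width: 0.0237
gripper_force: 20.0
```

Call:
{"op": "jog_arm", "data": {
  "deltas": [
    [[-1,0,0,-0.1,0],[-1,0,0,-0.1,0],[-1,0,0,-0.1,0],[-1,0,0,-0.1,0],[-1,0,0,-0.1,0],[-1,0,0,-0.1,0],[-1,0,0,0,0]]
  ]
}}

```text
time_s: 12.22
tcp_pos: [0.5758, -0.2422, 0.1616]
eef_rot: [180.0, -0.0, -19.3]
contact_force: [-0.3, 0.8, -3.5]
gripper_width: 0.0236
gripper_force: 20.0
```

Call:
{"op": "jog_arm", "data": {
  "deltas": [
    [[-1,0,0,-0.1,0],[-1,0,0,-0.1,0],[-1,0,0,0,0]]
  ]
}}

```text
time_s: 12.6
tcp_pos: [0.5757, -0.2422, 0.1596]
eef_rot: [180.0, -0.0, -19.4]
contact_force: [-0.9, 0.4, -2.4]
gripper_width: 0.0237
gripper_force: 20.0
```

Call:
{"op": "jog_arm", "data": {
  "deltas": [
    [[-1,0,0,-0.1,0],[-1,0,0,-0.1,0],[-1,0,0,0,0]]
  ]
}}

```text
time_s: 12.98
tcp_pos: [0.5756, -0.2422, 0.1574]
eef_rot: [180.0, 0.0, -19.4]
contact_force: [-0.2, 0.3, -1.4]
gripper_width: 0.0232
gripper_force: 20.0
```

The outer lid has stopped on the rim, as the load fell from -3.5 to -1.4 N. Continuing gently.

Call:
{"op": "jog_arm", "data": {
  "deltas": [
    [[-1,0,0,-0.1,0],[-1,0,0,-0.1,0],[-1,0,0,0,0]]
  ]
}}

```text
time_s: 13.35
tcp_pos: [0.5757, -0.2422, 0.1556]
eef_rot: [180.0, -0.0, -19.4]
contact_force: [-1.5, -0.2, -0.6]
gripper_width: 0.0233
gripper_force: 20.0
```

Call:
{"op": "jog_arm", "data": {
  "deltas": [
    [[-1,0,0,-0.1,0],[-1,0,0,0,0]]
  ]
}}

```text
time_s: 13.6
tcp_pos: [0.5758, -0.2422, 0.1556]
eef_rot: [180.0, -0.0, -19.3]
contact_force: [-3.1, 1.6, 6.2]
gripper_width: 0.0238
gripper_force: 20.0
```

Call:
{"op": "jog_arm", "data": {
  "deltas": [
    [[-1,0,0,-0.1,0],[-1,0,0,0,0]]
  ]
}}

```text
time_s: 13.85
tcp_pos: [0.5758, -0.2423, 0.1555]
eef_rot: [180.0, -0.1, -19.3]
contact_force: [-4.7, 2.5, 12.7]
gripper_width: 0.0231
gripper_force: 20.0
```

Contact came at TCP z 0.1556, so the inner underside is at about 0.089 (11 mm below the rim, within 9 to 21) with the force rising 6.5 N/mm. I ease off most of the push, hold, then let go.

Call:
{"op": "jog_arm", "data": {
  "deltas": [
    [[-1,0,0,0.1,0],[-1,0,0,0.04,0],[-1,0,0,0,0],[-1,0,0,0,0]]
  ]
}}

```text
time_s: 14.35
tcp_pos: [0.5758, -0.2422, 0.1556]
eef_rot: [180.0, -0.0, -19.3]
contact_force: [-3.2, 2.3, 7.5]
gripper_width: 0.0234
gripper_force: 20.0
```

Run:
```python
from h import *
s=r.get_state(); print(s["tcp_pos"],s["contact_force"],s["moment"])
a=r.capture("scene"); b=r.capture("side")
R=lambda im,x,y,w,h:cv2.resize(im[y:y+h,x:x+w],(400,500),interpolation=cv2.INTER_CUBIC)
cv2.imwrite("pics/c5.png",np.hstack([R(a,150,230,160,200),R(b,300,200,120,150)]))
```

```text
[ 0.5758 -0.2422  0.1556] [-3.1541  2.2545  7.4855] [0.757  1.0827 0.0732]
```

View pics/c5.png

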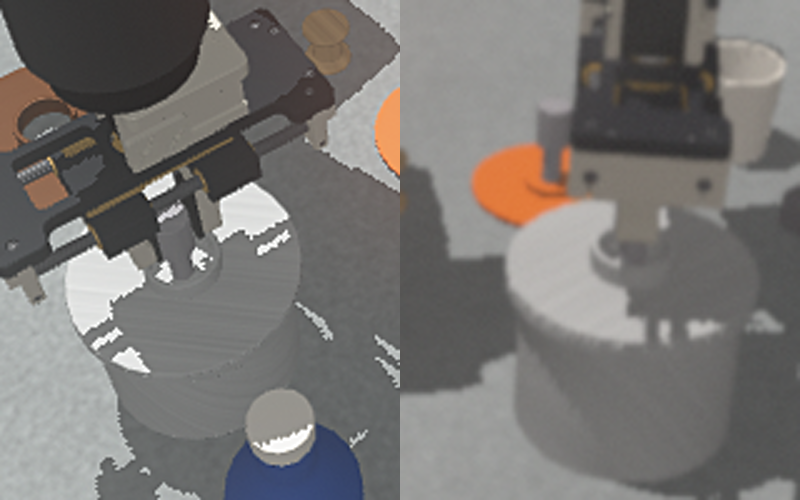

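The outer lid lies flat on the rim, with its skirt outside the tin. The reel hasn't moved. I ease off a little more and release.

Call:
{"op": "jog_arm", "data": {
  "deltas": [
    [[-1,0,0,0.06,0],[-1,0,0,0,0],[-1,0,0,0,0],[-0.4,0,0,0,0],[-0.3,0,0,0,0],[0,0,0,0,0],[1,0,0,0,0],[1,0,0,0,0]]
  ]
}}

```text
time_s: 15.45
tcp_pos: [0.5757, -0.2422, 0.1555]
eef_rot: [180.0, -0.0, -19.4]
contact_force: [0.9, 0.8, -0.1]
gripper_width: 0.0553
gripper_force: 0.0
```

Call:
{"op": "jog_arm", "data": {
  "deltas": [
    [[1,0,0,0,0],[1,0,0,0,0],[1,0,0,0,0]]
  ]
}}

```text
time_s: 15.82
tcp_pos: [0.5757, -0.2422, 0.1556]
eef_rot: [-180.0, -0.0, -19.4]
contact_force: [0.0, 0.2, 0.0]
gripper_width: 0.0846
gripper_force: 0.0
```

Released with no disturbance. Next I lower to the collar (z 0.104 to 0.118), with the fingertips at about 0.107.

Call:
{"op": "jog_arm", "data": {
  "deltas": [
    [[1,0,0,-0.6,0],[1,0,0,-0.8,0],[1,0,0,-0.7,0],[1,0,0,-0.5,0],[1,0,0,-0.3,0],[1,0,0,0,0]]
  ]
}}

```text
time_s: 16.58
tcp_pos: [0.5756, -0.2422, 0.1263]
eef_rot: [180.0, 0.0, -19.4]
contact_force: [-0.8, 0.2, -0.1]
gripper_width: 0.0877
gripper_force: 0.0
```

Run:
```python
from h import *
s=r.get_state(); print(s["tcp_pos"],s["contact_force"])
a=r.capture("wrist"); b=r.capture("side")
R=lambda im,x,y,w,h:cv2.resize(im[y:y+h,x:x+w],(400,500),interpolation=cv2.INTER_CUBIC)
cv2.imwrite("pics/c6.png",np.hstack([R(a,160,80,320,400),R(b,300,200,120,150)]))
```

```text
[ 0.5756 -0.2422  0.1263] [-0.7986  0.166  -0.1481]
```

View pics/c6.png

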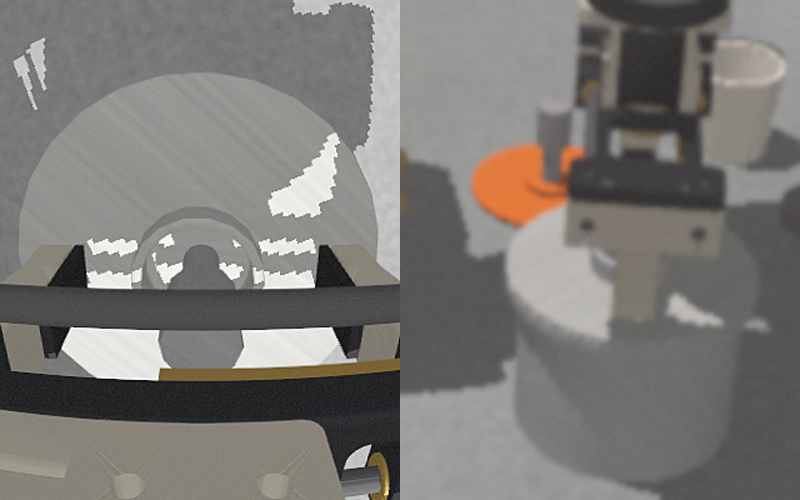

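Wrist half: the collar spans columns 133 to 264 between pads at 84 and 317, so it is centred, with the post in the middle. Closing on the collar.

Call:
{"op": "jog_arm", "data": {
  "deltas": [
    [[0.2,0,0,0,0],[0.15,0,0,0,0],[-0.2,0,0,0,0],[-0.2,0,0,0,0],[-0.2,0,0,0,0],[-0.2,0,0,0,0]]
  ],
  "force": 25
}}

```text
time_s: 17.42
tcp_pos: [0.5757, -0.2421, 0.1266]
eef_rot: [-180.0, -0.0, -19.3]
contact_force: [0.5, -0.0, -0.2]
gripper_width: 0.047
gripper_force: 25.0
```

Call:
{"op": "jog_arm", "data": {
  "deltas": [
    [[-0.2,0,0,0.1,0],[-0.2,0,0,0.3,0],[-0.2,0,0,0.5,0],[-0.2,0,0,0.5,0],[-0.2,0,0,0,0]]
  ]
}}

```text
time_s: 18.05
tcp_pos: [0.5761, -0.2422, 0.1413]
eef_rot: [-180.0, -0.1, -19.4]
contact_force: [-0.3, -0.5, -1.9]
gripper_width: 0.0477
gripper_force: 25.0
```

The load is -1.9 N, which is the outer lid alone. Lifting straight up until well clear of the post.

Call:
{"op": "jog_arm", "data": {
  "deltas": [
    [[-0.2,0,0,0.7,0],[-0.2,0,0,1.2,0],[-0.2,0,0,1.5,0],[-0.2,0,0,1.6,0],[-0.2,0,0,1.6,0],[-0.2,0,0,1.2,0],[-0.2,0,0,0.8,0],[-0.2,0,0,0.4,0]]
  ]
}}

```text
time_s: 19.05
tcp_pos: [0.5757, -0.2421, 0.231]
eef_rot: [-180.0, -0.0, -19.4]
contact_force: [0.3, -0.2, -2.8]
gripper_width: 0.0472
gripper_force: 25.0
```

Call:
{"op": "jog_arm", "data": {
  "deltas": [
    [[-0.2,0,0,0,0],[-0.2,0,0,0,0],[-0.2,0,0,0,0],[-0.2,0,0,0,0]]
  ]
}}

```text
time_s: 19.55
tcp_pos: [0.5756, -0.2422, 0.2303]
eef_rot: [180.0, 0.0, -19.4]
contact_force: [0.7, 0.3, -1.4]
gripper_width: 0.047
gripper_force: 25.0
```

Run:
```python
from h import *
s=r.get_state(); print(s["tcp_pos"],s["contact_force"],s["gripper_force"],np.abs(s["qd"]).max())
a=r.capture("scene"); b=r.capture("side")
R=lambda im,x,y,w,h:cv2.resize(im[y:y+h,x:x+w],(400,500),interpolation=cv2.INTER_CUBIC)
cv2.imwrite("pics/c7.png",np.hstack([R(a,130,190,192,240),R(b,290,150,160,200)]))
```

```text
[ 0.5756 -0.2422  0.2303] [ 0.6683  0.2649 -1.4007] 24.99959088396281 0.10773955928155549
```

View pics/c7.png

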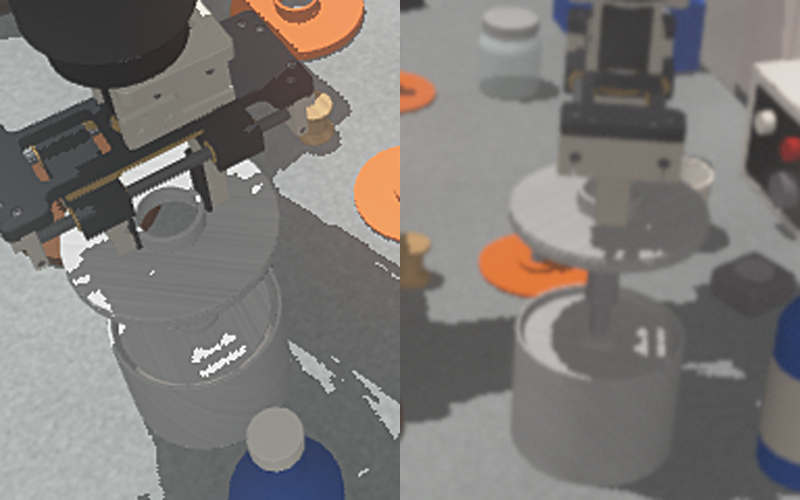

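The outer lid is held level with its skirt at about 0.196, against a post top at about 0.159. The inner lid and its post stay in the tin. Handing in.

```bash
python3 -c "
from plant import r
print(r.close_job())"
```

```text
the job is handed in; nothing more can be done
None
```

The job is handed in with no verdict shown yet: the inner lid sits on the tablets about 11 mm below the rim, the outer lid is held level about 37 mm above the post's top, and nothing else on the table was seen to move.

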